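Open the lock rack's lid to its stop and put the lock away

ROBOT

A 7-joint arm with a two-finger parallel gripper is mounted at the origin on the work surface. World frame = base frame: x ahead of the robot, y to its left, z up, the work surface at z = 0. Lengths are in m, angles in rad, forces in N, time in s.
With the tool pointing down it reaches from about 0.4 to 0.875 m from the base axis. Payload 19.3 kg.
Tool frame: the origin (TCP) lies on the centre line of the jaws, within the pads' length; the fingertips stand 14 mm ahead of it and the grasp point (between the pads) lies 5 mm behind it; z points along the fingers, y is the line along which they close (so a half turn about z gives the same grasp; the last joint's range is limited). The gripper opens to 85 mm and grips with 20 to 120 N. Pads are 22 mm wide; open, the fingers measure 114 mm over their backs; the gripper's body (76 mm by 85 mm) begins 54 mm behind the grasp point. The pads swing forward as they close: fully open they stand 13 mm farther back than shut.
Start: joints at [1.269, 0.521, -0.036, 1.599, 0.021, 1.021, -0.113], TCP at [0.144, -0.608, 0.245] pointing down, gripper open.
Joint ranges: [-2.91, 2.91], [-0.3, 2.13], [-1.5, 1.42], [0.17, 2.43], [-1.26, 4.41], [0.16, 1.93], [-2.52, 2.52]. Speed limits (rad/s): [1.89, 1.89, 2.39, 2.39, 3.01, 3.01, 3.01].

INTERFACE

Orientations are given as [roll, pitch, yaw] about the fixed x, y, z axes, in that order (R = Rz(yaw) Ry(pitch) Rx(roll)).
In Python, from workcell import bot, grab_frame, regions_of gives the robot as it stands. The module is installed in compiled form; this text tells all that it offers.
- The arm moves only by the tool play_rows, never from a script. Its argument "plan" is a list of rows, each a list of 3 entries, a list of its own where there are three numbers: the shift along the tool's x, y, z in units of 2.5 cm (1.0 is 2.5 cm), then the turn, a rotation vector about the tool's x, y, z in units of 0.15 rad (1.0 is 0.15 rad), then the closure, from -1 (fully open) to 1 (shut). In form: [[[tx, ty, tz], [rx, ry, rz], jaw], ...]. A call has 1 to 20 rows; each row shifts and turns the commanded pose from where the row before left it, along the tool's axes as they then stand; what a row does not reach is not made up. A row lasts 1/8 s, in which the tool goes at most 62.5 mm and 10.7 degrees, less where a joint would pass 70% of its speed; a pose out of reach is approached as far as the arm can. A call with a number of a shift or a turn outside -1 to 1 is refused whole. A call with a gripper value outside its range is refused whole. The fingers move at their own pace and stop on an object; "newtons" is the grip in N (left out, the last holds). Time passes only in rows, so rows that do not move let the fingers close. It gives the time, the measured TCP pose, the force, the opening and the grip force at its end, in the units of the state.
- bot.observe(): the state, without advancing time (a new reading comes with each control period).
- grab_frame(name): name is "side" or "top"; returns a dict with "pixels" (384x512x3 uint8, red, green, blue), "depth" (384x512 float32, m along the optical axis (not along the pixel's ray), 0 where there is no reading), "camera_matrix" (3x3 intrinsics, pixels), "R" (3x3) and "t" (3): a world point X has camera coordinates R X + t. Camera axes: x right, y down, z forward; pixel columns grow to the right and rows downward; lengths in m; the calibration is good to about 2 mm. A picture is of the moment at which its call begins.
- bot.job_done(): hands the job in; it is judged then, once.
Trained networks look in the newest picture that a camera, given by its name, has taken for a name from the list of things; names that differ only in an ending like _2 or _b are one class to them, and where a whole thing is asked for, a point or a joint stands for the part that bears it (a point fixed in the world has none). Each returns a list of dicts, best first, with "p" (0 to 1); they miss things now and then, are a little off and sometimes report something else, mostly with a low value. They report only what shows in the picture. A call takes as long as a camera call. They do not tell look-alikes from the thing itself.
- regions_of(thing, camera): "mask" (384x512 bool, what is visible of it) and "box" ([left, top, right, bottom] in pixels, round what is visible of it).
The state is a dict: "clock": time; "qpos": joint angles; "qd": joint speeds; "joint_efforts": joint torques, N m; "position": TCP position; "tool_rot": TCP orientation; "force": force on the tool from outside, world axes, zero at the start; "moment": the same for the moment, N m; "grip_width": finger opening in m; "finger_force": force on a finger pad.
Only numpy, scipy, OpenCV 4.12 (cv2) and the standard library are available. Lean on these libraries where they do the work, as an engineer would, in place of code of your own. Each camera call takes 0.05 s, during which the arm holds its last target. There are 200 camera calls.

TASK

Put the loose aluminium window lock away: lift the lid of the sloping galvanised rack by its black tab and ease it all the way back until it rests on its stop, without slamming or forcing it. Then set the lock down (lowered in, not dropped) on its base in the empty pigeonhole, the one with the blue pad, leaving the lid open on its stop. Leave the locks already in the rack, the restrictor and the white trickle vent where they are.

Things in the scene. Friction and masses are not known exactly. Their poses are not given: they have to be found in the camera images.
- rack: Fixed galvanised rack, 170 (x) x 280 (y) mm, floor and rim sloping 15 deg, low side to the robot: three pigeonholes along y, each 88 wide, 162 front to back, 46 mm deep, 92 mm apart, walls 4 mm. Origin at table height under its middle; +x away from the robot to the hinge, z up. Front rim 60 mm high at x = -95 mm, rear rim 104 mm. Two stop brackets stand behind the hinge.
- hinge (a point): Middle of the lid's hinge line, which runs along the rack's y axis, on the rear rim 69 mm in +x from the rack's origin and 104 mm above the table.
- lid (a joint): Lid angle in rad: 0 = shut (lying on the sloping rim, front edge low), grows as the front edge rises and swings back. The lid stands upright at 1.83; its stop lies somewhat beyond that and has to be felt. The hinge is stiff (up to about 8 N at the free edge), so the lid stays where it is left.
- tab (a point): Middle of the top edge of the black flat pull tab on the outside of the lid: 10 mm thick (along the lid's depth), 70 mm wide (along the hinge direction), standing 34 mm off the lid. The aluminium lid is 172 mm deep from hinge to front edge, 280 wide, 6 mm thick, with its underside on the rim and no front overhang to hook; the tab's middle is 150 mm from the hinge line.
- lock: The loose aluminium window lock lying on its base on the counter, left or right of the rack: base plate 80 (x) x 24 (y) x 8 mm, on it a block 44 x 24 mm reaching to 30 mm above the base, dark cam on top to 36 mm. About 120 g. Origin at the centre of the underside, z up.
- pad: Thin blue pad (130 x 78 x 3 mm) fixed on the sloping floor of the one empty pigeonhole, seen only once the lid is open. Origin at the middle of the pigeonhole's floor, under the pad (floor 38 mm above the table there); axes are parallel to the rack's (x towards the hinge, z vertical, not tilted); the floor rises 15 deg towards +x.
- stock_a: A lock like the loose one, already in a pigeonhole; leave it. Origin on the floor under its middle.
- stock_b: Another lock in another pigeonhole; leave it. Origin on the floor under its middle.
- restrictor: Chrome window restrictor, about 86 x 24 x 18 mm, lying on the counter on the other side of the rack from the lock; leave it. Origin at the centre of its base plate's underside.
- vent: White trickle vent, 280 (x) x 24 x 12 mm, lying on the counter on the left; leave it. Origin at the centre of its underside.
Mind the look-alikes: they are no part of the job. Leave any red look-alike of the lock alone.

How it is judged:
On the way, in this order (a step that is already met when the one before it is completed fails the run):
1. the lid rests on its stop, with the lock still outside the empty pigeonhole (value of joint lid above 2 rad and not (x of lock in the frame of pad between -0.07 and 0.07 m and y of lock in the frame of pad between -0.032 and 0.032 m and z of lock in the frame of pad between -0.02 and 0.035 m)), for 0.2 s.
2. the lock, held by the fingers, has been lowered into the pigeonhole with the blue pad (x of lock in the frame of pad between -0.07 and 0.07 m and y of lock in the frame of pad between -0.035 and 0.035 m and z of lock in the frame of pad between -0.02 and 0.035 m and contact force between the fingers and lock above 0.3 N), for 0.1 s.
At the end, for the whole second after the job is handed in: The lid rests on its stop (joint at least 2.0 rad; the stop is at 2.05) and is still; the lock lies at rest on its base (within 24 deg of upright) inside the pigeonhole with the blue pad (its origin within 70 mm along x, 32 mm along y and less than 35 mm above the pad's origin) (value of joint lid above 2 rad and x of lock in the frame of pad between -0.07 and 0.07 m and y of lock in the frame of pad between -0.032 and 0.032 m and z of lock in the frame of pad between -0.02 and 0.035 m and angle between lock's own z axis and vertical below 0.42 rad and linear speed of lock below 0.02 m/s and velocity of joint lid below 0.05 rad/s); the robot touches nothing.
It fails at once if the lid is slammed onto its stop (faster than 1.5 rad/s in the last 0.08 rad) (value of joint lid above 1.97 rad and velocity of joint lid above 1.5 rad/s).
It fails at once if the lid is forced against its stop (more than 40 N from the robot on the panel there) (value of joint lid above 2 rad and contact force between any of the fingers, the arm and lid_c0 above 40 N).
It fails at once if a stocked lock is moved more than 30 mm (distance of any of stock_a, stock_b from where it was at the start of the episode above 0.03 m).
It fails at once if the restrictor or the vent is moved more than 30 mm (distance of any of restrictor, vent from where it was at the start of the episode above 0.03 m).
It also fails if it takes over 64 s, if anything falls off the work surface, if the arm or the gripper's body presses on something with over 40 N, if the wrist force passes 120 N, or if a joint passes its speed limit or range.

## Working session

There is one attempt and no reset: what is moved stays moved. The work goes in short steps, Python scripts to look and compute and a tool call to move; the robot and the scene stay as the last step left them, time stands still between calls to the robot, and variables do not carry over. Pictures are saved under pics/ and viewed, at most 10 in all, crops included, and the job is handed in when it is done.

Besides the shell and the picture viewer there is one more tool, called after "Call:" as name([rows], argument=value, ...), one row to a line, values as JSON. play_rows: Moves the arm, as the interface text tells. Its arguments: {"type":"object","properties":{"plan":{"type":"array"},"newtons":{"type":"number"}},"required":["plan"]}

```bash
mkdir -p pics; cat > h.py <<'E'
import numpy as np, cv2
from workcell import bot, grab_frame, regions_of
def pts(f):
    K=f["camera_matrix"];d=f["depth"];v,u=np.mgrid[0:384,0:512]
    c=np.stack([(u-K[0,2])/K[0,0]*d,(v-K[1,2])/K[1,1]*d,d],-1)
    return (c-f["t"])@f["R"]
def save(f,n,crop=None,s=1):
    im=f["pixels"][...,::-1]
    if crop: l,t,r,b=crop; im=im[t:b,l:r]
    cv2.imwrite("pics/"+n,cv2.resize(im,None,fx=s,fy=s,interpolation=cv2.INTER_CUBIC))
E
python3 - <<'E'
from h import *
np.set_printoptions(precision=3,suppress=True)
s=bot.observe();print(s)
fs={c:grab_frame(c) for c in("side","top")}
im=[fs[c]["pixels"] for c in fs]
cv2.imwrite("pics/a.png",cv2.resize(np.vstack(im),(400,600))[...,::-1])
save(fs["top"],"top.png",None,1.5);save(fs["side"],"side.png",None,1.5)
for c in fs:
    P=pts(fs[c])
    for n in("rack","lid","tab","lock","restrictor","vent"):
        for r in regions_of(n,c)[:4]:
            m=r["mask"]&(fs[c]["depth"]>0);q=P[m]
            if len(q)<4: continue
            print(c,n,round(r["p"],2),r["box"],"med",np.median(q,0),"lo",np.percentile(q,3,0),"hi",np.percentile(q,97,0),"rgb",fs[c]["pixels"][m].mean(0))
E
```

```text
{'clock': 0.0, 'qpos': array([ 1.269,  0.522, -0.036,  1.6  ,  0.021,  1.021, -0.113]), 'qd': array([-0.001,  0.001,  0.   ,  0.001, -0.   , -0.001, -0.003]), 'joint_efforts': array([  0.   , -92.713,   1.98 , -36.993,   0.018,   0.008,   0.   ]), 'position': array([ 0.143, -0.608,  0.245]), 'tool_rot': array([-3.14 ,  0.   ,  0.232]), 'force': array([ 0.833, -0.626,  0.694]), 'moment': array([ 0.007, -0.002,  0.011]), 'finger_force': 0.0, 'grip_width': 0.08563582675860608}
side rack 0.7 [198.6, 252.5, 229.5, 271.9] med [0.461 0.312 0.016] lo [0.444 0.274 0.003] hi [0.485 0.339 0.036] rgb [97.579 88.853 87.644]
side rack 0.64 [222.1, 135.3, 314.3, 222.4] med [0.521 0.004 0.089] lo [ 0.445 -0.186  0.004] hi [0.617 0.088 0.112] rgb [113.642 104.024 102.5  ]
side tab 0.85 [225.9, 139.4, 314.1, 200.5] med [ 0.526 -0.035  0.096] lo [ 0.445 -0.186  0.082] hi [0.609 0.077 0.11 ] rgb [145.274 133.724 133.538]
side tab 0.6 [197.1, 250.5, 227.5, 271.7] med [0.461 0.31  0.015] lo [0.444 0.272 0.001] hi [0.484 0.339 0.036] rgb [96.642 88.093 87.062]
side lock 0.94 [241.5, 261.1, 268.7, 283.5] me
[... 1294 characters left out ...]
89.7, 173.9] med [0.574 0.273 0.026] lo [ 0.557  0.243 -0.001] hi [0.594 0.315 0.037] rgb [117.294  48.197  42.4  ]
top lock 0.67 [151.1, 240.5, 187.2, 257.6] med [0.353 0.269 0.027] lo [0.338 0.238 0.001] hi [0.368 0.312 0.037] rgb [124.148  53.787  48.035]
top lock 0.36 [84.0, 127.3, 110.9, 234.1] med [0.516 0.476 0.011] lo [0.395 0.463 0.004] hi [0.655 0.491 0.016] rgb [136.81  131.934 124.802]
top restrictor 0.72 [411.1, 183.9, 418.3, 212.8] med [ 0.512 -0.354  0.01 ] lo [ 0.477 -0.367  0.001] hi [ 0.553 -0.345  0.019] rgb [118.534 114.788 111.636]
top vent 0.69 [84.3, 127.0, 111.2, 234.9] med [0.521 0.477 0.011] lo [0.393 0.463 0.005] hi [0.655 0.492 0.016] rgb [136.823 131.774 124.487]
```

View pics/top.png

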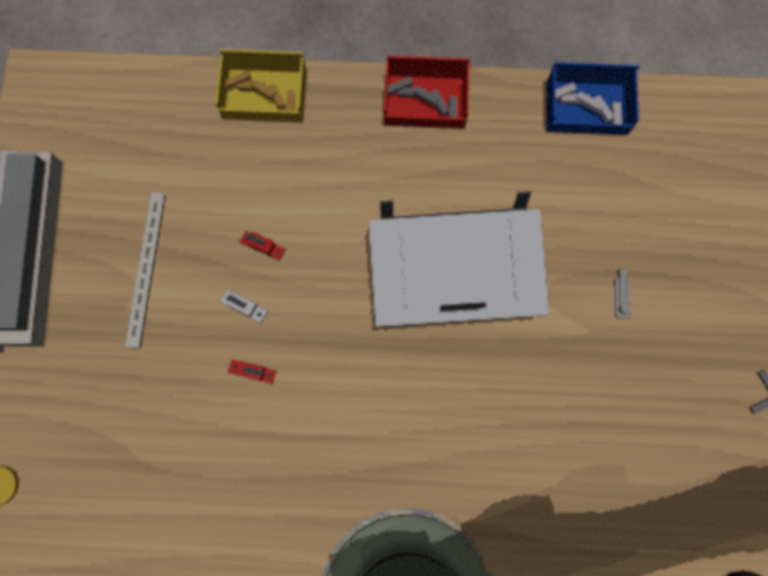

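View pics/side.png

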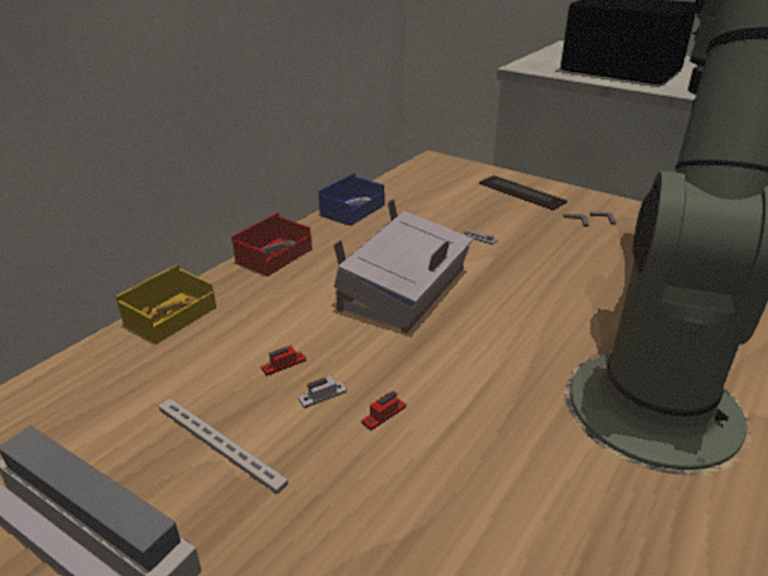

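The loose lock is the silver one at top px (162,204). Look-alikes are the red locks at (175,163) and (168,248), the restrictor at (415,196) and the vent at (97,180). The lid is at (305,178), and its black tab at (308,204).

```bash
python3 - <<'E'
from h import *
np.set_printoptions(precision=4,suppress=True)
ft=grab_frame("top");rt=regions_of("lid","top");rl=regions_of("lock","top")
fs=grab_frame("side");rs=regions_of("lock","side")
P=pts(ft);S=pts(fs)
g=ft["pixels"].astype(int)
# lid points
m=(P[...,2]>.07)&(P[...,2]<.125)&(P[...,0]>.42)&(P[...,0]<.66)&(P[...,1]>-.25)&(P[...,1]<.12)&(g.sum(2)>240)
q=P[m];A=np.c_[q[:,:2],np.ones(len(q))]
for _ in range(5):
    c=np.linalg.lstsq(A,q[:,2],rcond=None)[0];k=abs(A@c-q[:,2])<.006;A,q=A[k],q[k]
print("plane",c,"slope deg",np.degrees(np.arctan(np.hypot(*c[:2]))),"dir yaw",np.arctan2(c[1],c[0]),len(q))
mm=np.zeros((384,512),np.uint8);
print("lid rect",cv2.minAreaRect((q[:,:2]*1000).astype(np.float32)),"med",np.median(q,0))
r=cv2.minAreaRect((q[:,:2]*1000).astype(np.float32));print(cv2.boxPoints(r))
# tab dark
for n,X,f in(("top",P,ft),("side",S,fs)):
    h=X[...,2]-(X[...,:2]@c[:2]+c[2])
    t=(f["pixels"].astype(int).sum(2)<150)&(X[...,0]>.42)&(X[...,0]<.6)&(X[...,1]>-.2)&(X[...,1]<.08)&(h>.012)&(h<.06)
    w=X[t];print(n,"tab",t.sum(),np.median(w,0),w.min(0),w.max(0),"hmax",h[t].max(), "rect",cv2.minAreaRect((w[:,:2]*1000).astype(np.float32)))
    w=w[h[t]>.024];print("  top edge",len(w),np.median(w,0),w.min(0),w.max(0),cv2.minAreaRect((w[:,:2]*1000).astype(np.float32)))
# lock
for n,X,f in(("top",P,ft),("side",S,fs)):
    l=(X[...,2]>.004)&(X[...,2]<.05)&(abs(X[...,0]-.465)<.06)&(abs(X[...,1]-.305)<.06)
    w=X[l]; print(n,"lock",l.sum(),w.min(0),w.max(0),cv2.minAreaRect((w[:,:2]*1000).astype(np.float32)))
    w=w[w[:,2]>.026];print("   topblk",len(w),np.median(w,0),cv2.minAreaRect((w[:,:2]*1000).astype(np.float32)))
a=cv2.resize(ft["pixels"][145:265,135:205],(350,600),interpolation=cv2.INTER_CUBIC);b=cv2.resize(ft["pixels"][125:225,240:372],(450,600*450//594),interpolation=cv2.INTER_CUBIC)
o=np.zeros((600,800,3),np.uint8);o[:,:350]=a;o[:b.shape[0],350:]=b
cv2.imwrite("pics/crop.png",o[...,::-1])
E
```

```text
plane [0.1624 0.0174 0.011 ] slope deg 9.278205286663345 dir yaw 0.10666888683992648 7970
lid rect ((535.6137084960938, -61.477203369140625), (181.2853546142578, 280.177001953125), 6.464351654052734) med [ 0.5318 -0.0606  0.0965]
[[ 429.7755   67.5156]
 [ 461.3192 -210.88  ]
 [ 641.4519 -190.47  ]
 [ 609.9082   87.9256]]
top tab 62 [ 0.4614 -0.0666  0.1188] [ 0.4565 -0.0991  0.1075] [ 0.4664 -0.0346  0.1237] hmax 0.03885456497266071 rect ((461.96197509765625, -67.0038070678711), (5.8939337730407715, 64.69644927978516), 5.551785469055176)
  top edge 61 [ 0.4614 -0.0667  0.1188] [ 0.4565 -0.0991  0.1148] [ 0.4664 -0.0364  0.1237] ((462.0318298339844, -67.72225189208984), (5.8939337730407715, 63.25279235839844), 5.551785469055176)
side tab 64 [ 0.4594 -0.0586  0.1103] [ 0.4544 -0.0999  0.097 ] [ 0.4645 -0.0304  0.1204] hmax 0.03585001391545309 rect ((461.0275573730469, -65.21957397460938), (9.380794525146484, 69.5377197265625), 3.2567458152770996)
  top edge 37 [ 0.4592 -0.0623  0.1158] [ 0.4544 -0.0969  0.1096] [ 0.4645 -0.031   0.1204] ((459.4005126953125, -63.873924255371094), (5.33994197845459, 66.34151458740234), 4.559207916259766)
top lock 324 [0.4051 0.245  0.004 ] [0.521  0.3645 0.0404] ((463.8327941894531, 303.0422668457031), (116.91321563720703, 114.57262420654297), 86.66620635986328)
   topblk 158 [0.466  0.2996 0.0304] ((466.3645935058594, 301.3543701171875), (47.915348052978516, 22.756275177001953), 66.0901870727539)
side lock 338 [0.4383 0.2639 0.0041] [0.4927 0.3444 0.0378] ((465.5756530761719, 304.1407165527344), (80.68144226074219, 27.312515258789062), 64.88233947753906)
   topblk 128 [0.4632 0.3088 0.0307] ((463.89508056640625, 307.13409423828125), (45.549556732177734, 25.390268325805664), 70.04560089111328)
```

View pics/crop.png

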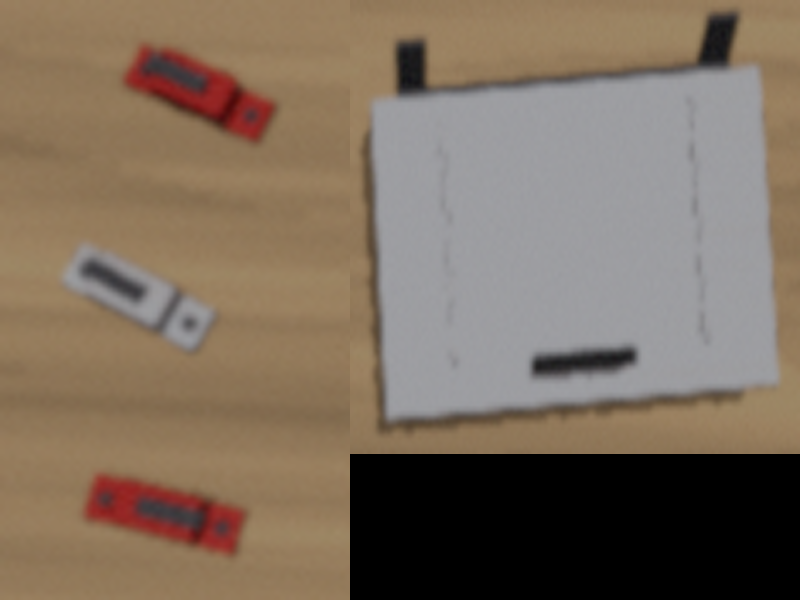

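The crop confirms one silver lock between two red ones. It sits at about (0.465, 0.304), long axis about 65° from x. The lid is slightly ajar (slope 9.3°) and turned about 0.1 rad. The tab top is at about (0.4605, -0.066, 0.119), which fits the geometry given. I'll grip the tab across its 70 mm width so it can pivot in the pads.

Call:
play_rows([
  [[0,0,0],[0,0,0.87],-1],
  [[0.74,-1,0],[0,0,0],-1],
  [[0.74,-1,0],[0,0,0],-1],
  [[0.74,-1,0],[0,0,0],-1],
  [[0.74,-1,0],[0,0,0],-1],
  [[0.74,-1,0],[0,0,0],-1],
  [[0.74,-1,0],[0,0,0],-1],
  [[0.74,-1,0],[0,0,0],-1],
  [[0.74,-1,0],[0,0,0],-1],
  [[0.74,-1,0],[0,0,0],-1],
  [[0.74,-1,0],[0,0,0],-1],
  [[0.74,-1,0],[0,0,0],-1],
  [[0.74,-1,0],[0,0,0],-1],
  [[0.74,-1,0],[0,0,0],-1],
  [[0.74,-1,0],[0,0,0],-1],
  [[0.74,-1,0],[0,0,0],-1],
  [[0.74,-1,0],[0,0,0],-1],
  [[0.74,-1,0],[0,0,0],-1],
  [[0.74,-1,0],[0,0,0],-1],
  [[0.74,-1,0],[0,0,0],-1],
], newtons=30)

```text
clock: 3.45
position: [0.4458, -0.0993, 0.2455]
tool_rot: [3.141, -0.0, 0.101]
force: [-0.3, -0.5, 0.3]
grip_width: 0.0853
finger_force: 0.0
```

Call:
play_rows([
  [[0.39,-0.63,0],[0,0,0],-1],
  [[0.39,-0.63,0],[0,0,0],-1],
  [[0,0,0.8],[0,0,0],-1],
  [[0,0,0.8],[0,0,0],-1],
  [[0,0,0.8],[0,0,0],-1],
  [[0,0,0.8],[0,0,0],-1],
  [[0,0,0.4],[0,0,0],-1],
  [[0,0,0.4],[0,0,0],-1],
  [[0,0,0],[0,0,0],-1],
])

```text
clock: 4.58
position: [0.4614, -0.0668, 0.145]
tool_rot: [-3.141, 0.001, 0.101]
force: [0.2, 0.5, -0.2]
grip_width: 0.0852
finger_force: 0.0
```

```bash
python3 - <<'E'
from h import *
f=grab_frame("side");im=cv2.resize(f["pixels"][110:230,205:345],(700,600),interpolation=cv2.INTER_CUBIC)
cv2.imwrite("pics/c1.png",im[...,::-1]);print(bot.observe()["position"])
E
```

```text
[ 0.46151796 -0.06684817  0.14542086]
```

View pics/c1.png

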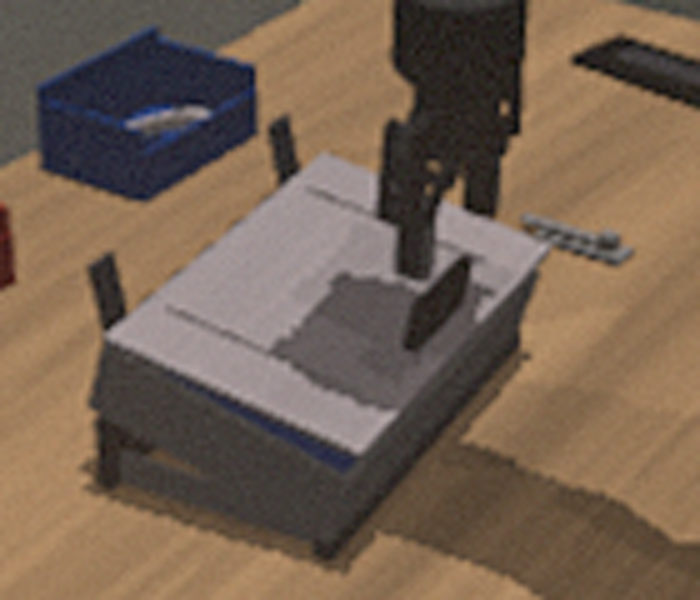

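The fingers straddle the tab (crop 435,305) and its ends look clear. Next I descend.

Call:
play_rows([
  [[0,0,0.4],[0,0,0],-1],
  [[0,0,0.4],[0,0,0],-1],
  [[0,0,0.4],[0,0,0],-1],
  [[0,0,0.2],[0,0,0],-1],
  [[0,0,0.1],[0,0,0],-1],
  [[0,0,0],[0,0,0],-1],
])

```text
clock: 5.38
position: [0.4615, -0.0668, 0.1077]
tool_rot: [-3.142, 0.0, 0.101]
force: [0.1, -0.2, -0.6]
grip_width: 0.0854
finger_force: 0.0
```

```bash
python3 - <<'E'
from h import *
f=grab_frame("side");im=cv2.resize(f["pixels"][120:210,235:325],(600,600),interpolation=cv2.INTER_CUBIC)
cv2.imwrite("pics/c2.png",im[...,::-1]);s=bot.observe();print(s["position"],s["force"])
E
```

```text
[ 0.46155031 -0.06690108  0.10792998] [-0.30526511 -0.04150489 -0.60394267]
```

View pics/c2.png

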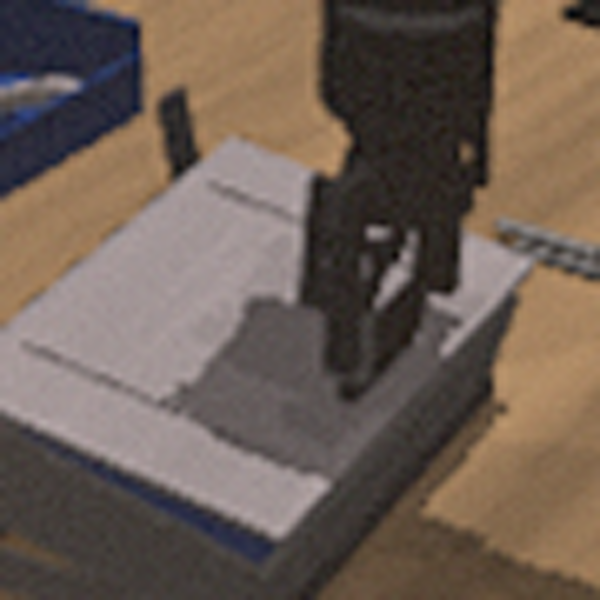

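The fingers are now on both sides of the tab (crop 370,330), tips a little above the lid. I go down slightly further, then close.

Call:
play_rows([
  [[0,0,0.1],[0,0,0],-1],
  [[0,0,0.1],[0,0,0],-1],
  [[0,0,0],[0,0,0],-1],
])

```text
clock: 5.8
position: [0.4614, -0.0668, 0.1026]
tool_rot: [-3.142, 0.0, 0.101]
force: [0.9, 0.5, -0.3]
grip_width: 0.0854
finger_force: 0.0
```

Call:
play_rows([
  [[0,0,0],[0,0,0],1],
  [[0,0,0],[0,0,0],1],
  [[0,0,0],[0,0,0],1],
  [[0,0,0],[0,0,0],1],
  [[0,0,0],[0,0,0],1],
], newtons=30)

```text
clock: 6.42
position: [0.4615, -0.0672, 0.1028]
tool_rot: [3.141, -0.0, 0.101]
force: [0.1, -5.7, -1.2]
grip_width: 0.0689
finger_force: 39.7
```

Call:
play_rows([
  [[0.033,0,-0.457],[0,0,0],1],
  [[0.067,0,-0.453],[0,0,0],1],
  [[0.1,0,-0.447],[0,0,0],1],
  [[0.134,0,-0.438],[0,0,0],1],
  [[0.167,0,-0.427],[0,0,0],1],
  [[0.198,0,-0.413],[0,0,0],1],
  [[0.229,0,-0.397],[0,0,0],1],
  [[0.258,0,-0.379],[0,0,0],1],
])

```text
clock: 7.42
position: [0.4908, -0.064, 0.1883]
tool_rot: [3.142, 0.001, 0.101]
force: [1.8, -4.4, -11.5]
grip_width: 0.0694
finger_force: 37.2
```

```bash
cat > lid.py <<'E'
from h import *
H=np.array([.614,-.051,.104]);ex=np.array([np.cos(.1),np.sin(.1),0]);ey=np.array([-np.sin(.1),np.cos(.1),0])
for c in("top","side"):
    f=grab_frame(c);X=pts(f)-H;a=X@ex;b=X@ey;z=X[...,2]
    r=np.hypot(a,z)
    m=(abs(b)<.135)&(abs(b)>.07)&(r<.172)&(r>.05)&(f["depth"]>0)&(z>.0)
    th=np.arctan2(z[m],-a[m])+np.radians(15)
    h,e=np.histogram(th,np.arange(0,2.4,.05));i=h.argsort()[-4:];print(c,m.sum(),"angle bins",[(round(e[j],2),h[j]) for j in i])
    print("   median near-peak",np.median(th[abs(th-e[h.argmax()])<.15]) if m.sum() else None)
s=bot.observe();print(s["position"],s["force"],s["moment"],s["grip_width"],s["finger_force"])
E
python3 lid.py
```

```text
top 1227 angle bins [(np.float64(0.8), np.int64(32)), (np.float64(0.65), np.int64(150)), (np.float64(0.75), np.int64(227)), (np.float64(0.7), np.int64(814))]
   median near-peak 0.721455918893988
side 421 angle bins [(np.float64(0.8), np.int64(19)), (np.float64(0.65), np.int64(24)), (np.float64(0.75), np.int64(73)), (np.float64(0.7), np.int64(303))]
   median near-peak 0.7301716364389926
[ 0.49150655 -0.06389684  0.18900856] [-2.72814454 -3.8187465   1.57530207] [-0.84163247  0.79244048  0.26696797] 0.06925529337709148 38.62827479839325
```

The lid follows: about 0.7 rad, low forces. Continuing the arc.

Call:
play_rows([
  [[0.285,0,-0.358],[0,0,0],1],
  [[0.311,0,-0.336],[0,0,0],1],
  [[0.336,0,-0.312],[0,0,0],1],
  [[0.358,0,-0.286],[0,0,0],1],
  [[0.378,0,-0.258],[0,0,0],1],
  [[0.397,0,-0.229],[0,0,0],1],
  [[0.413,0,-0.198],[0,0,0],1],
  [[0.426,0,-0.167],[0,0,0],1],
  [[0.438,0,-0.135],[0,0,0],1],
])

```text
clock: 8.65
position: [0.5746, -0.0546, 0.2457]
tool_rot: [-3.141, 0.0, 0.102]
force: [-5.2, 1.4, -3.4]
grip_width: 0.069
finger_force: 35.1
```

```bash
python3 lid.py
```

```text
top 445 angle bins [(np.float64(1.25), np.int64(3)), (np.float64(1.4), np.int64(35)), (np.float64(1.35), np.int64(186)), (np.float64(1.3), np.int64(221))]
   median near-peak 1.3495034231960188
side 320 angle bins [(np.float64(2.15), np.int64(0)), (np.float64(2.3), np.int64(0)), (np.float64(1.35), np.int64(36)), (np.float64(1.3), np.int64(284))]
   median near-peak 1.3278579353996705
[ 0.57572843 -0.05452813  0.24602539] [-0.15708018  2.68608482  3.83132268] [ 0.41650917  0.37041419 -0.14615528] 0.06907353406744518 35.836204290390015
```

Call:
play_rows([
  [[0.447,0,-0.102],[0,0,0],1],
  [[0.453,0,-0.068],[0,0,0],1],
  [[0.457,0,-0.034],[0,0,0],1],
  [[0.458,0,0],[0,0,0],1],
  [[0.457,0,0.035],[0,0,0],1],
  [[0.453,0,0.069],[0,0,0],1],
])

```text
clock: 9.5
position: [0.6431, -0.047, 0.2492]
tool_rot: [-3.14, -0.003, 0.102]
force: [-5.4, 5.7, 10.8]
grip_width: 0.0689
finger_force: 31.9
```

```bash
python3 lid.py
```

```text
top 397 angle bins [(np.float64(2.15), np.int64(0)), (np.float64(2.3), np.int64(0)), (np.float64(1.75), np.int64(13)), (np.float64(1.7), np.int64(384))]
   median near-peak 1.7282716870771966
side 744 angle bins [(np.float64(1.85), np.int64(1)), (np.float64(1.8), np.int64(42)), (np.float64(1.7), np.int64(281)), (np.float64(1.75), np.int64(420))]
   median near-peak 1.7551483311116876
[ 0.64404026 -0.04684813  0.2490311 ] [2.237094   6.15752851 8.26492855] [ 1.03518267 -0.37539314 -0.21770876] 0.06875605517665972 31.749872267246246
```

Call:
play_rows([
  [[0.23,0,-0.02],[0,0,0],1],
  [[0.23,0,0],[0,0,0],1],
  [[0.23,0,0.02],[0,0,0],1],
  [[0.23,0,0.03],[0,0,0],1],
  [[0.23,0,0.04],[0,0,0],1],
  [[0.23,0,0.04],[0,0,0],1],
  [[0,0,0],[0,0,0],1],
])

```text
clock: 10.48
position: [0.6749, -0.0434, 0.2427]
tool_rot: [-3.139, 0.004, 0.103]
force: [-6.1, 5.6, -20.7]
grip_width: 0.0683
finger_force: 39.4
```

```bash
python3 lid.py
```

```text
top 732 angle bins [(np.float64(2.15), np.int64(0)), (np.float64(2.3), np.int64(0)), (np.float64(1.95), np.int64(39)), (np.float64(1.9), np.int64(693))]
   median near-peak 1.9324718713074893
side 894 angle bins [(np.float64(1.85), np.int64(1)), (np.float64(2.0), np.int64(45)), (np.float64(1.9), np.int64(400)), (np.float64(1.95), np.int64(448))]
   median near-peak 1.9523230014274955
[ 0.67493255 -0.04335521  0.24272424] [ -4.13782122   6.06183365 -21.11354684] [1.30671935 1.00154993 0.07330556] 0.0684288981356855 39.55051124095917
```

Call:
play_rows([
  [[0.12,0,0.08],[0,0,0],1],
  [[0.14,0,0.06],[0,0,0],1],
  [[0.14,0,0.04],[0,0,0],1],
  [[0.14,0,0.03],[0,0,0],1],
  [[0,0,0],[0,0,0],1],
])

```text
clock: 11.2
position: [0.6883, -0.0419, 0.2377]
tool_rot: [-3.139, 0.004, 0.103]
force: [-7.6, 6.4, -16.3]
grip_width: 0.0684
finger_force: 38.3
```

```bash
python3 lid.py
```

```text
top 859 angle bins [(np.float64(2.2), np.int64(0)), (np.float64(2.05), np.int64(11)), (np.float64(1.95), np.int64(22)), (np.float64(2.0), np.int64(826))]
   median near-peak 2.0201240068408746
side 944 angle bins [(np.float64(1.95), np.int64(8)), (np.float64(2.1), np.int64(21)), (np.float64(2.05), np.int64(295)), (np.float64(2.0), np.int64(620))]
   median near-peak 2.0407332871561104
[ 0.6882883  -0.04191467  0.2377472 ] [ -6.23036796   6.61161596 -17.00624921] [1.33864493 1.3642407  0.10485537] 0.06828776700113975 38.39813053607941
```

Call:
play_rows([
  [[0.1,0,0.03],[0,0,0],1],
  [[0,0,0],[0,0,0],1],
])

```text
clock: 11.55
position: [0.6903, -0.0417, 0.2368]
tool_rot: [-3.139, 0.005, 0.103]
force: [-9.7, 6.8, -16.5]
grip_width: 0.0682
finger_force: 38.5
```

Call:
play_rows([
  [[0.1,0,0.03],[0,0,0],1],
  [[0,0,0],[0,0,0],1],
])

```text
clock: 11.8
position: [0.6925, -0.0414, 0.2358]
tool_rot: [-3.139, 0.006, 0.103]
force: [-11.1, 7.6, -17.6]
grip_width: 0.0684
finger_force: 38.9
```

Call:
play_rows([
  [[0.1,0,0.03],[0,0,0],1],
  [[0.1,0,0.03],[0,0,0],1],
  [[0,0,0],[0,0,0],1],
])

```text
clock: 12.18
position: [0.6964, -0.0412, 0.235]
tool_rot: [-3.139, 0.008, 0.103]
force: [-25.4, 6.2, -2.9]
grip_width: 0.0672
finger_force: 34.4
```

```bash
python3 lid.py
```

```text
top 907 angle bins [(np.float64(2.2), np.int64(0)), (np.float64(2.1), np.int64(2)), (np.float64(2.0), np.int64(380)), (np.float64(2.05), np.int64(525))]
   median near-peak 2.0519956585047123
side 957 angle bins [(np.float64(2.15), np.int64(8)), (np.float64(2.0), np.int64(94)), (np.float64(2.1), np.int64(111)), (np.float64(2.05), np.int64(744))]
   median near-peak 2.0712429520849613
[ 0.69646185 -0.04119797  0.23504104] [-26.28800738   5.74318531  -3.73211724] [1.07198117 5.11423523 0.02802997] 0.06717717681925 34.48734641075134
```

The stop is felt: fx jumped to -25 N and the lid is at about 2.05. I relax, release and go straight up.

Call:
play_rows([
  [[-0.04,0,0],[0,0,0],1],
  [[0,0,0],[0,0,0],-1],
  [[0,0,0],[0,0,0],-1],
  [[0,0,0],[0,0,0],-1],
  [[0,0,0],[0,0,0],-1],
  [[0,0,-0.3],[0,0,0],-1],
  [[0.2,0,-0.8],[0,0,0],-1],
  [[0,0,-1],[0,0,0],-1],
  [[0,0,-1],[0,0,0],-1],
  [[0,0,-0.5],[0,0,0],-1],
])

```text
clock: 13.52
position: [0.7039, -0.0423, 0.3284]
tool_rot: [3.141, -0.002, 0.101]
force: [0.3, 0.1, -0.1]
grip_width: 0.0854
finger_force: 0.0
```

```bash
python3 lid.py; python3 - <<'E'
from h import *
np.set_printoptions(precision=4,suppress=True)
f=grab_frame("top");X=pts(f);g=f["pixels"].astype(int)
m=(g[...,2]>g[...,0]+25)&(X[...,0]>.4)&(X[...,0]<.66)&(abs(X[...,1]+.06)<.17)&(X[...,2]<.1)
w=X[m];print(m.sum(),w.mean(0),w.min(0),w.max(0),cv2.minAreaRect((w[:,:2]*1000).astype(np.float32)))
save(f,"d.png",(130,100,390,270),3)
E
```

```text
top 901 angle bins [(np.float64(2.2), np.int64(0)), (np.float64(2.3), np.int64(0)), (np.float64(2.0), np.int64(395)), (np.float64(2.05), np.int64(506))]
   median near-peak 2.051604654629692
side 961 angle bins [(np.float64(2.15), np.int64(8)), (np.float64(2.0), np.int64(78)), (np.float64(2.1), np.int64(125)), (np.float64(2.05), np.int64(750))]
   median near-peak 2.0721447867099934
[ 0.70389966 -0.04226367  0.32787752] [ 0.7440891   0.13179998 -1.31708781] [0.04127161 0.01946672 0.00896516] 0.08547303476924387 0.0
1563 [0.5355 0.032  0.0407] [ 0.4682 -0.0127  0.0173] [0.6007 0.0769 0.0612] ((535.8968505859375, 31.946605682373047), (128.56211853027344, 78.81905364990234), 6.587462902069092)
```

View pics/d.png

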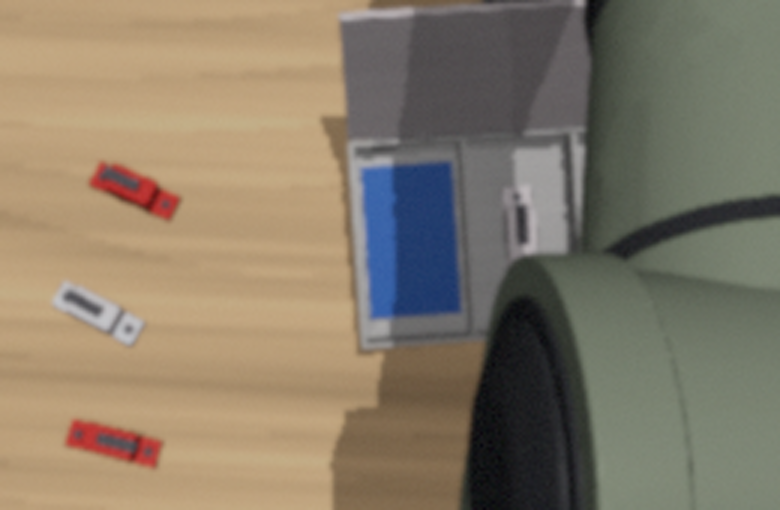

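The lid is open on its stop. The blue pad is in the left pigeonhole at crop (412,240), centre (0.536, 0.032), yaw about 0.11. The silver lock is at crop (97,313). Going over to it.

Call:
play_rows([
  [[-0.51,-0.92,0],[0,0,0],-0.4],
  [[-0.51,-0.92,0],[0,0,0],-0.4],
  [[-0.51,-0.92,0],[0,0,0],-0.4],
  [[-0.51,-0.92,0],[0,0,0],-0.4],
  [[-0.51,-0.92,0],[0,0,0],-0.4],
  [[-0.51,-0.92,0],[0,0,0],-0.4],
  [[-0.51,-0.92,0],[0,0,0],-0.4],
  [[-0.51,-0.92,0],[0,0,0],-0.4],
  [[-0.51,-0.92,0],[0,0,0],-0.4],
  [[-0.51,-0.92,0],[0,0,0],-0.4],
  [[-0.51,-0.92,0],[0,0,0],-0.4],
  [[-0.51,-0.92,0],[0,0,0],-0.4],
  [[-0.51,-0.92,0],[0,0,0],-0.4],
  [[-0.51,-0.92,0],[0,0,0],-0.4],
  [[-0.51,-0.92,0],[0,0,0],-0.4],
  [[-0.51,-0.92,0],[0,0,0],-0.4],
])

```text
clock: 15.68
position: [0.4625, 0.3036, 0.3255]
tool_rot: [3.141, 0.001, 0.101]
force: [0.4, -0.2, -0.2]
grip_width: 0.0597
finger_force: 0.0
```

Call:
play_rows([
  [[0,0,0.7],[0,0,-1],-0.4],
  [[0,0,0.7],[0,0,-1],-0.4],
  [[0,0,0.7],[0,0,-1],-0.4],
  [[0,0,0.7],[0,0,-1],-0.4],
  [[0,0,0.7],[0,0,-1],-0.4],
  [[0,0,0.7],[0,0,-1],-0.4],
  [[0,0,0.7],[0,0,-0.95],-0.4],
  [[0,0,0],[0,0,0],-0.4],
])

```text
clock: 16.68
position: [0.4626, 0.3025, 0.2024]
tool_rot: [-3.139, 0.002, 1.143]
force: [-0.9, 0.4, 0.3]
grip_width: 0.0598
finger_force: 0.0
```

```bash
python3 - <<'E'
from h import *
np.set_printoptions(precision=4,suppress=True)
f=grab_frame("side");X=pts(f)
l=(X[...,2]>.004)&(X[...,2]<.045)&(abs(X[...,0]-.465)<.06)&(abs(X[...,1]-.305)<.06)
w=X[l];print(l.sum(),w.min(0),w.max(0),cv2.minAreaRect((w[:,:2]*1000).astype(np.float32)))
s=bot.observe();print(s["position"],s["tool_rot"],s["qpos"],s["grip_width"])
E
```

```text
341 [0.4377 0.2643 0.0041] [0.4921 0.359  0.0374] ((451.10882568359375, 310.8378601074219), (79.94078063964844, 58.10260009765625), 67.08161926269531)
[0.463  0.3029 0.2034] [-3.1403  0.0012  1.1406] [-0.2618  0.5132 -0.5847  1.8106  0.3457  0.9229 -1.4296] 0.05983664367446936
```

Call:
play_rows([
  [[0.1,0,0.9],[0,0,0],-0.4],
  [[0,0,0.9],[0,0,0],-0.4],
  [[0,0,0.9],[0,0,0],-0.4],
  [[0,0,0.9],[0,0,0],-0.4],
  [[0,0,0.9],[0,0,0],-0.4],
  [[0,0,0.9],[0,0,0],-0.4],
  [[0,0,0.9],[0,0,0],-0.4],
  [[0,0,0.7],[0,0,0],-0.4],
  [[0,0,0.3],[0,0,0],-0.4],
  [[0,0,0],[0,0,0],-0.4],
])

```text
clock: 17.98
position: [0.4644, 0.3056, 0.0216]
tool_rot: [-3.142, 0.0, 1.143]
force: [0.3, 0.0, 0.4]
grip_width: 0.0596
finger_force: 0.0
```

Call:
play_rows([
  [[0,0,0],[0,0,0],1],
  [[0,0,0],[0,0,0],1],
  [[0,0,0],[0,0,0],1],
  [[0,0,0],[0,0,0],1],
  [[0,0,0],[0,0,0],1],
  [[0,0,0],[0,0,0],1],
], newtons=40)

```text
clock: 18.73
position: [0.4649, 0.3056, 0.0223]
tool_rot: [3.141, -0.001, 1.143]
force: [-1.1, -1.7, 8.1]
grip_width: 0.023
finger_force: 39.8
```

Call:
play_rows([
  [[0,0,-0.3],[0,0,0],1],
  [[0,0,-0.9],[0,0,0],1],
  [[0,0,-0.9],[0,0,0],1],
  [[0,0,-0.9],[0,0,0],1],
  [[0,0,-0.9],[0,0,0],1],
  [[0,0,-0.9],[0,0,0],1],
  [[0,0,-0.9],[0,0,0],1],
  [[0,0,-0.9],[0,0,0],1],
  [[0,0,-0.5],[0,0,0],1],
  [[0,0,0],[0,0,1],1],
  [[0,0,0],[0,0,1],1],
  [[0,0,0],[0,0,1],1],
  [[0,0,0],[0,0,1],1],
  [[0,0,0],[0,0,1],1],
  [[0,0,0],[0,0,1],1],
  [[0,0,0],[0,0,0.9],1],
  [[0,0,0],[0,0,0],1],
])

```text
clock: 20.85
position: [0.4642, 0.3055, 0.199]
tool_rot: [3.141, 0.0, 0.11]
force: [-0.5, 0.5, -1.7]
grip_width: 0.023
finger_force: 39.5
```

```bash
python3 - <<'E'
from h import *
np.set_printoptions(precision=4,suppress=True)
s=bot.observe();p=s["position"];print(p,s["tool_rot"],s["qpos"],s["grip_width"],s["force"])
f=grab_frame("side");X=pts(f)
u=f["camera_matrix"]@(f["R"]@p+f["t"]);u=(u/u[2]).astype(int);print(u)
save(f,"e.png",(max(u[0]-45,0),max(u[1]-45,0),u[0]+45,u[1]+45),5)
m=(np.linalg.norm(X[...,:2]-p[:2],axis=2)<.06)&(X[...,2]>p[2]-.06)&(X[...,2]<p[2]-.008)&(f["depth"]>0)
w=X[m];print(m.sum(),w.min(0),w.max(0),cv2.minAreaRect((w[:,:2]*1000).astype(np.float32)))
E
```

```text
[0.4642 0.3055 0.199 ] [3.1413 0.0001 0.1097] [-0.4447  0.4836 -0.3328  1.8188  0.1999  0.8722 -2.3324] 0.02304938500321268 [-0.5416  0.4703 -1.7064]
[209 199   1]
181 [0.4199 0.2888 0.1754] [0.5021 0.3264 0.191 ] ((460.0329284667969, 310.77349853515625), (80.22191619873047, 31.102924346923828), 10.150284767150879)
```

View pics/e.png

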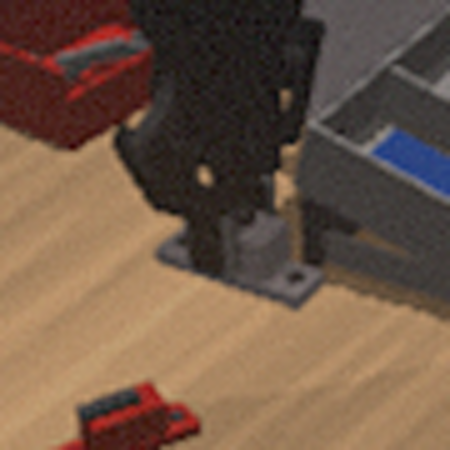

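The lock hangs level in the fingers (crop 240,265), base about 23 mm below the TCP and aligned with the rack. Carrying it over the blue pad and tilting it to match the floor.

Call:
play_rows([
  [[0.107,0.8,0],[0,0,0],1],
  [[0.107,0.8,0],[0,0,0],1],
  [[0.107,0.8,0],[0,0,0],1],
  [[0.107,0.8,0],[0,0,0],1],
  [[0.107,0.8,0],[0,0,0],1],
  [[0.107,0.8,0],[0,0,0],1],
  [[0.107,0.8,0],[0,0,0],1],
  [[0.107,0.8,0],[0,0,0],1],
  [[0.107,0.8,0],[0,0,0],1],
  [[0.107,0.8,0],[0,0,0],1],
  [[0.107,0.8,0],[0,0,0],1],
  [[0.107,0.8,0],[0,0,0],1],
  [[0.107,0.8,0],[0,0,0],1],
  [[0.107,0.8,0],[0,0,0],1],
  [[0,0,0],[0,0.6,0],1],
  [[0,0,0],[0,0.6,0],1],
  [[0,0,0],[0,0.55,0],1],
  [[0,0,0],[0,0,0],1],
])

```text
clock: 23.15
position: [0.531, 0.0299, 0.1991]
tool_rot: [3.141, -0.262, 0.109]
force: [-0.1, -0.1, -0.6]
grip_width: 0.0231
finger_force: 39.6
```

```bash
python3 - <<'E'
from h import *
from scipy.spatial.transform import Rotation as R
np.set_printoptions(precision=4,suppress=True)
s=bot.observe();p=s["position"];M=R.from_euler("xyz",s["tool_rot"]).as_matrix();print(p,s["tool_rot"],"\n",M,s["qpos"],s["grip_width"])
d=np.array([.532,.0316,.068])-p;print("tool units",M.T@d/.025)
E
```

```text
[0.531  0.0299 0.1991] [ 3.1406 -0.2618  0.1086] 
 [[ 0.9602  0.1081  0.2574]
 [ 0.1047 -0.9941  0.0271]
 [ 0.2589  0.0009 -0.9659]] [ 0.0327  0.3398 -0.2601  2.0892  0.2452  0.4734 -1.8688] 0.02308623393366111
tool units [-1.3124 -0.0669  5.0781]
```

Call:
play_rows([
  [[-0.164,-0.01,0.635],[0,0,0],1],
  [[-0.164,-0.01,0.635],[0,0,0],1],
  [[-0.164,-0.01,0.635],[0,0,0],1],
  [[-0.164,-0.01,0.635],[0,0,0],1],
  [[-0.164,-0.01,0.635],[0,0,0],1],
  [[-0.164,-0.01,0.635],[0,0,0],1],
  [[-0.164,-0.01,0.635],[0,0,0],1],
  [[-0.164,0,0.635],[0,0,0],1],
  [[0,0,0],[0,0,0],1],
])

```text
clock: 24.28
position: [0.5332, 0.0323, 0.067]
tool_rot: [3.141, -0.26, 0.109]
force: [0.2, 0.5, -2.1]
grip_width: 0.023
finger_force: 39.5
```

Call:
play_rows([
  [[0,0,0.06],[0,0,0],1],
  [[0,0,0.06],[0,0,0],1],
  [[0,0,0],[0,0,0],1],
])

```text
clock: 24.65
position: [0.5341, 0.0331, 0.0654]
tool_rot: [3.141, -0.263, 0.109]
force: [-0.1, -0.3, -1.5]
grip_width: 0.0236
finger_force: 39.5
```

Call:
play_rows([
  [[0,0,0.06],[0,0,0],1],
  [[0,0,0],[0,0,0],1],
])

```text
clock: 24.9
position: [0.5343, 0.0332, 0.0636]
tool_rot: [3.142, -0.262, 0.109]
force: [-0.7, 0.7, -1.7]
grip_width: 0.0231
finger_force: 39.5
```

Call:
play_rows([
  [[0,0,0.06],[0,0,0],1],
  [[0,0,0],[0,0,0],1],
])

```text
clock: 25.15
position: [0.5344, 0.0332, 0.0634]
tool_rot: [3.141, -0.263, 0.109]
force: [-19.5, -0.6, 41.4]
grip_width: 0.023
finger_force: 45.6
```

Firm contact with the pad, so I back off a hair, open partway and retreat along the tool axis.

Call:
play_rows([
  [[0,0,-0.04],[0,0,0],1],
  [[0,0,0],[0,0,0],0.2],
  [[0,0,0],[0,0,0],0],
  [[0,0,0],[0,0,0],0],
  [[0,0,0],[0,0,0],0],
  [[0,0,-0.3],[0,0,0],0],
  [[0,0,-0.8],[0,0,0],0],
  [[0,0,-0.9],[0,0,0],0],
  [[0,0,-0.9],[0,0,0],0],
  [[0,0,-0.9],[0,0,0],0],
  [[0,0,-0.9],[0,0,0],0],
  [[-0.8,0,-0.8],[0,0,0],0],
  [[-0.8,-0.8,0],[0,0,0],0],
  [[-0.8,-0.8,0],[0,0,0],0],
  [[0,-0.9,0],[0,0,0],0],
  [[0,-0.9,0],[0,0,0],0],
  [[0,-0.9,0],[0,0,0],0],
  [[0,-0.9,0],[0,0,0],0],
  [[0,0,0],[0,0,0],0],
  [[0,0,0],[0,0,0],0],
])

```text
clock: 27.65
position: [0.4271, 0.1518, 0.1805]
tool_rot: [3.141, -0.262, 0.109]
force: [1.0, -0.5, 0.1]
grip_width: 0.0428
finger_force: 0.0
```

```bash
python3 lid.py; python3 - <<'E'
from h import *
np.set_printoptions(precision=4,suppress=True)
f=grab_frame("top");X=pts(f)
c=np.array([.536,.032]);e=np.array([np.cos(.11),np.sin(.11)]);n=np.array([-e[1],e[0]])
a=(X[...,:2]-c)@e;b=(X[...,:2]-c)@n;h=X[...,2]-(.041+a*np.tan(np.radians(15)))
m=(abs(a)<.075)&(abs(b)<.038)&(h>.005)&(h<.05);print(m.sum(),"a",a[m].min(),a[m].max(),"b",b[m].min(),b[m].max(),"h",h[m].max())
save(f,"z.png",(130,100,390,270),3)
E
```

```text
top 1793 angle bins [(np.float64(2.2), np.int64(0)), (np.float64(2.1), np.int64(41)), (np.float64(2.0), np.int64(414)), (np.float64(2.05), np.int64(1338))]
   median near-peak 2.0613209498393403
side 884 angle bins [(np.float64(2.15), np.int64(8)), (np.float64(2.1), np.int64(57)), (np.float64(2.0), np.int64(87)), (np.float64(2.05), np.int64(732))]
   median near-peak 2.0697448085277195
[0.42733488 0.15120358 0.18042691] [ 0.44738433 -0.73343538  0.13956797] [-0.03494706  0.30686821 -0.00236296] 0.042384702393413014 0.0
419 a -0.06418096676699211 0.07472410369015901 b -0.0365781840089627 0.03734786901477008 h 0.04996403210170021
```

View pics/z.png

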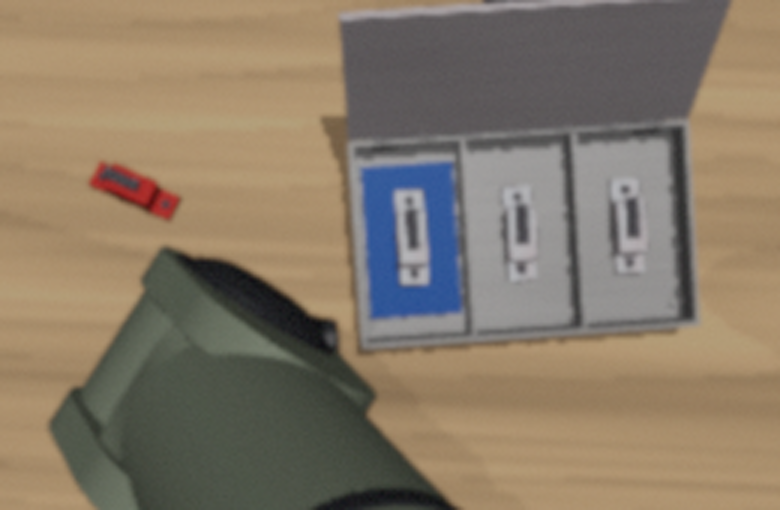

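The lock lies flat at the centre of the blue pad (crop 412,238), the stocked locks have not moved, and the lid is on its stop. The gripper is clear.

```bash
python3 -c "
from workcell import bot
print(bot.job_done())"
```

```text
the job is handed in; nothing more can be done
None
```

The job is handed in: the lid rests open on its stop, the silver lock lies flat in the middle of the blue pad, and the other parts were left alone; no verdict came back.

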